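Bring the press's ball to its seat in the lipped dish

ROBOT

A 6-joint arm with a two-finger parallel gripper is mounted at the origin on the work surface. World frame = base frame: x ahead of the robot, y to its left, z up, the work surface at z = 0. Lengths are in mm, angles in rad, forces in N, time in s.
With the tool pointing down it reaches from about 375 to 900 mm from the base axis. Payload 3.1 kg.
Tool frame: the origin (TCP) lies midway between the tips of the shut fingers; the grasp point (between the pads) lies 19 mm behind it (r.grasp_offset is the distance from the TCP to the grasp point, in mm); z points along the fingers, y is the line along which they close (so a half turn about z gives the same grasp; the last joint's range is limited). The gripper opens to 85 mm and grips with 20 to 120 N. Pads are 22 mm wide; open, the fingers measure 114 mm over their backs; the gripper's body (76 mm by 85 mm) begins 54 mm behind the grasp point. The pads swing forward as they close: fully open they stand 13 mm farther back than shut.
Start: joints at [-1.341, 0.527, 1.433, -0, 1.181, -0.178], TCP at [248.462, -573.466, 203.41] pointing down, gripper open.
Joint ranges: [-3.08, 3.08], [-0.75, 2.2], [0.22, 2.44], [-1.43, 4.57], [0, 2.65], [-2.85, 2.85]. Speed limits (rad/s): [2.79, 2.79, 3.14, 3.14, 3.14, 3.14].

INTERFACE

Orientations are given as a unit quaternion [x, y, z, w].
In Python, from plant import r gives the robot as it stands.
- The arm moves only by the shell command python3 -m creep 'ROWS'. ROWS is text: rows parted by semicolons, each of 7 numbers parted by spaces: the shift along the tool's x, y, z in cm, then the turn, a rotation vector about the tool's x, y, z in rad, then the opening, from 0 (shut) to 1 (fully open). A call has 1 to 10 rows; each row is the pose to reach, as a shift and turn from the pose commanded when the call began, along the tool's axes at that moment; what a row does not reach only later rows make up. A row lasts 1/12 s, in which the tool goes at most 41.7 mm and 7.16 degrees, less where a joint would pass 70% of its speed; a pose out of reach is approached as far as the arm can. A call with a gripper value outside its range is refused whole. The fingers move at their own pace and stop on an object; the grip force is fixed at half the most. Time passes only in rows, so rows that repeat a pose let the fingers close. It gives the time, the measured TCP pose, the force, the opening and the grip force at its end, in the units of the state.
- r.read_state(): the state, without advancing time (a new reading comes with each control period).
- r.snapshot(name): name is "scene" or "side" or "wrist"; returns the picture (400x640x3 uint8, blue, green, red); there is no depth.
- r.calibration(name): a dict with "vfov" (degrees; the focal length in pixels is half the picture's height over the tangent of half this angle, whatever the lens; pixels are square), "cx", "cy" (the principal point, pixels), "k1" (the pictures are not rectified: a ray, as slopes to the right and down, at radius r is drawn at 1 + k1 r^2 times it, then the intrinsics apply), "R" (3x3) and "t" (3): a world point X has camera coordinates R X + t; the wrist camera has in their place "tool_from_camera" (4x4, takes a point from camera to tool coordinates, whose origin is the TCP and whose axes are the flange's). Camera axes: x right, y down, z forward; pixel columns grow to the right and rows downward; lengths in mm; the calibration is good to about 2 mm. A picture is of the moment at which its call begins: read the wrist's pose just before it. calibration takes no time and is no camera call.
- r.sign_off(): hands the job in; it is judged then, once.
The state is a dict: "time_s": time; "joint_pos": joint angles; "dq": joint speeds; "joint_efforts": joint torques, N m; "tool_pos": TCP position; "orientation": TCP orientation; "wrist_force": force on the tool from outside, world axes, zero at the start; "ft_torque": the same for the moment, N m; "opening": finger opening in mm; "gripper_force": force on a finger pad.
Only numpy, scipy, OpenCV 4.12 (cv2) and the standard library are available. Lean on these libraries where they do the work, as an engineer would, in place of code of your own. Each camera call takes 0.05 s, during which the arm holds its last target. There are 200 camera calls.

TASK

Take the spudger off the little steel dish and stand it upright in the white tool cup. Then lift the dish with the press's loose ball in it and turn it a quarter turn to the left, level all the way so that the ball stays in the middle, until its pouring lip points straight into the press. Finish still holding it there, level and still and touching nothing else, with the tip of the lip a few centimetres above the round ball seat on the press's front plate, and leave the other things where they lie.

Things in the scene. Friction and masses are not known exactly. Their poses are not given: they have to be found in the camera images.
- dish: Open twelve-sided stainless dish on the mat, 62 mm across its flats, 26 mm high, about 110 g. Narrow pouring lip on its +x side, top level with the rim. Upright flat sides face +y and -y (16 mm wide, 6 to 26 mm above the underside, 62 mm apart): grip there. Origin: centre of the underside, at the start on the mat's top (3 mm above the table), lip pointing away from the robot within 15 deg.
- dish_lip (a point): Tip of the dish's pouring lip (a beak 21 mm wide): 46 mm from the dish's axis along its x, 25.5 mm above its underside.
- dish_centre (a point): Point on the dish's middle axis, 12 mm above its underside, about where the ball's centre rests. The dish's floor is hollow: only about 3.5 deg slope within 10 mm of the centre, 10 deg and more outside that, walls 2 mm thick.
- ball_center (a point): Centre of the loose steel ball, 15 mm across, 14 g, lying in the middle of the dish.
- spudger: Black flat-sided nylon stick, 165 mm long, 10 mm wide, 8 mm thick, about 20 g. Origin: mid-length, on its underside; x along it (blade end +x, point end -x), z up. At the start it lies level across the dish's rim, underside 29 mm above the table, -x end towards the robot's right, sticking out about 60 mm past the rim there; x is 45 to 95 deg to the left of straight ahead.
- cup: White ceramic tumbler used as the tool cup, empty, open at the top, standing loose on the mat: 85 mm high, 64 mm across the mouth outside, 56 mm inside, wall 4 mm, inner floor 6 mm above its underside, 260 g. Origin: centre of the underside; z up.
- press: Grey steel lever press fixed at the robot's left: foot plate 260 (x) by 170 by 20 mm, column at the back, head with ram and raised lever 0.37 m tall. Front is its -x side, facing the middle of the mat; +x points into the press. Origin: centre of the underside, 3 mm above the table. An aluminium plate, top 36 mm up, covers the front 85 mm; the head starts at x = 0, 197 mm up.
- seat (a point): Ball seat on the press's front plate: round steel collar 30 mm across standing 8 mm above the plate; this point is the centre of its mouth, 44 mm above the press's underside and 45 mm in from the foot plate's front edge.
- suction_cup: Bystander: pale silicone suction cup with a ring handle, 60 mm across, 44 mm high.
- camera_module: Bystander: grey phone camera module, 30 by 26 by 9 mm.
- tin: Bystander: stainless round parts tin with its screw-top lid closed, 65 mm across, 28 mm high.
- phone: Bystander: black phone lying flat, 148 by 71 by 8 mm.
- screwdriver: Bystander: small precision screwdriver lying down, 125 mm long, 11 mm thick.
- tweezers: Bystander: steel tweezers lying down, 123 mm long, 4 mm thick.
- glass_frame: Bystander: loose phone glass lying flat, 146 by 70 by 3 mm.
There are look-alikes about, which are no part of the job. What is shaped like the cup but pink or red is not meant.

How it is judged (in metres and radians):
On the way, in this order (a step that is already met when the one before it is completed fails the run):
1. the spudger stands in the tool cup, let go of (angle between the x axis of spudger and the z axis of cup, either way round below 0.65 rad and angle between cup's own z axis and vertical below 0.1 rad and z of spudger in the frame of cup between 0.055 and 0.11 m and horizontal distance between spudger and cup below 0.04 m and contact force between spudger and the fingers below 0.05 N), for 0.3 s.
2. the dish is lifted clear in the fingers, level, ball in the middle (height (world z) of dish above 0.03 m and contact force between dish and the fingers above 1 N and contact force between dish and mat below 0.02 N and angle between dish's own z axis and vertical below 0.15 rad and horizontal distance between ball_center and dish_centre below 0.012 m), for 0.2 s.
At the end, for the whole second after the job is handed in: Dish held by the fingers alone, still, level within 5 deg, lip along the press's front-to-back line within 11 deg, lip tip within 18 mm of straight above the seat and 20 to 80 mm over it; ball at rest within 8 mm of the dish's middle; spudger standing in the upright cup (contact force between dish and the fingers above 1 N and contact force between dish and press below 0.02 N and contact force between dish and mat below 0.02 N and angle between dish's own z axis and vertical below 0.09 rad and linear speed of dish below 0.02 m/s and horizontal distance between ball_center and dish_centre below 0.008 m and distance between ball_center and dish_centre below 0.011 m and linear speed of ball below 0.03 m/s and angle between the x axis of dish and the x axis of press, either way round below 0.2 rad and x of dish in the frame of press below -0.105 m and horizontal distance between dish_lip and seat below 0.018 m and z of dish_lip in the frame of seat between 0.02 and 0.08 m and angle between the x axis of spudger and the z axis of cup, either way round below 0.65 rad and angle between cup's own z axis and vertical below 0.1 rad and z of spudger in the frame of cup between 0.055 and 0.11 m and horizontal distance between spudger and cup below 0.04 m); the arm keeps its last pose, push and grip.
It fails at once if the ball strays from the middle of the dish (more than 16 mm) or leaves it (distance between ball_center and dish_centre above 0.016 m).
It fails at once if the dish is tipped (more than 14 degrees) (angle between dish's own z axis and vertical above 0.25 rad).
It fails at once if the tool cup is knocked over or pushed far (60 mm) (distance of cup from where it was at the start of the episode above 0.06 m or angle between cup's own z axis and vertical above 0.35 rad).
It fails at once if a bystander is moved more than 20 mm (distance of any of suction_cup, camera_module, tin, phone, screwdriver, tweezers, glass_frame from where it was at the start of the episode above 0.02 m).
It also fails if it takes over 72 s, if anything falls off the work surface, if the arm or the gripper's body presses on something with over 40 N, if the wrist force passes 120 N, or if a joint passes its speed limit or range.

## Working session

There is one attempt and no reset: what is moved stays moved. The work goes in short steps, Python scripts to look and compute and a shell command to move; the robot and the scene stay as the last step left them, time stands still between calls to the robot, and variables do not carry over. Pictures are saved under pics/ and viewed, at most 10 in all, crops included, and the job is handed in when it is done.

```bash
ls; mkdir -p pics; python3 - <<'E'
from plant import r
import cv2
for n in ("scene","side"):
    cv2.imwrite(f"pics/{n}0.png",r.snapshot(n))
    c=r.calibration(n);print(n,c)
print(r.calibration("wrist"));s=r.read_state();print(s["time_s"],s["tool_pos"],s["orientation"],s["opening"],r.grasp_offset)
E
```

```text
pics
scene {'vfov': 42.89850099371744, 'cx': 327.1050270392473, 'cy': 199.87242520879482, 'k1': 0.026815082045120713, 'R': array([[-0.13809065,  0.99030758, -0.01489551],
       [ 0.83324012,  0.10803261, -0.54225442],
       [-0.53538946, -0.0872918 , -0.8400823 ]]), 't': array([  84.51401252, -439.4952499 , 1505.72346016])}
side {'vfov': 48.93751566924689, 'cx': 323.1519574506664, 'cy': 206.78948986422998, 'k1': 0.020923636432456427, 'R': array([[-0.97287957, -0.23094775,  0.01298011],
       [-0.15786892,  0.62192293, -0.76700018],
       [ 0.16906434, -0.74824796, -0.64151558]]), 't': array([532.20460049, 152.43989973, 948.99867058])}
{'vfov': 65.05459997591383, 'cx': 317.28859485004097, 'cy': 205.7327299884802, 'k1': -0.04374684772737331, 'tool_from_camera': array([[-4.44195895e-04, -9.52297429e-01, -3.05171115e-01,
         7.71921819e+01],
       [ 9.99999862e-01, -5.08988634e-04,  1.32754155e-04,
         4.71195019e-01],
       [-2.81750070e-04, -3.05171014e-01,  9.52297523e-01,
        -1.69982725e+02],
       [ 0.00000000e+00,  0.00000000e+00,  0.00000000e+00,
         1.00000000e+00]])}
0.1 [ 248.30640046 -572.81009938  202.52400442] [ 9.79183757e-01  2.02973443e-01 -2.58170725e-05 -9.75101366e-04] 85.48396400003622 18.700000000000003
```

View pics/scene0.png

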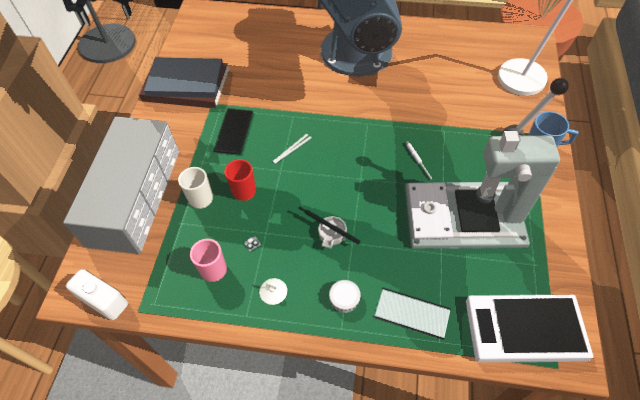

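View pics/side0.png

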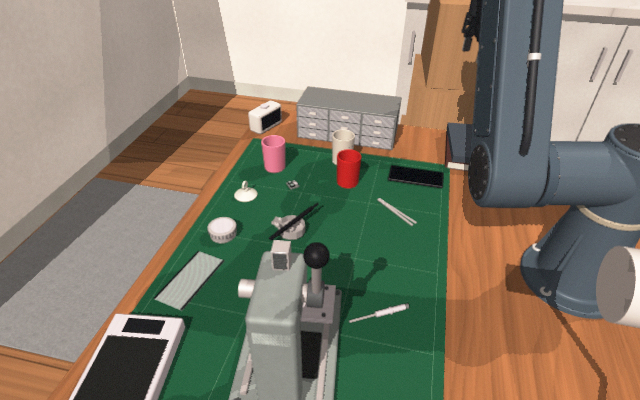

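The scene view shows the white cup at (196,188), the red decoy at (240,180), the dish at (332,232) with the spudger from about (290,211) to (358,243), and the press seat near (430,208).

```bash
cat > h.py <<'E'
import numpy as np,cv2
from plant import r
from scipy.spatial.transform import Rotation as Ro
def ray(n,px,st=None):
    c=r.calibration(n);f=200/np.tan(np.radians(c["vfov"]/2))
    d=(np.array(px,float)-[c["cx"],c["cy"]])/f
    u=d.copy()
    for _ in range(20): u=d/(1+c["k1"]*(u@u))
    v=np.r_[u,1]
    if n=="wrist":
        T=c["tool_from_camera"];R=Ro.from_quat(st["orientation"])
        return R.apply(T[:3,3])+st["tool_pos"],R.apply(T[:3,:3]@v)
    return -c["R"].T@c["t"],c["R"].T@v
def onz(n,px,z,st=None):
    o,d=ray(n,px,st);return o+d*(z-o[2])/d[2]
def proj(n,X,st=None):
    c=r.calibration(n);f=200/np.tan(np.radians(c["vfov"]/2))
    if n=="wrist":
        T=np.linalg.inv(c["tool_from_camera"]);p=Ro.from_quat(st["orientation"]).inv().apply(np.array(X)-st["tool_pos"]);p=T[:3,:3]@p+T[:3,3]
    else: p=c["R"]@np.array(X)+c["t"]
    u=p[:2]/p[2];return u*(1+c["k1"]*(u@u))*f+[c["cx"],c["cy"]]
E
python3 - <<'E'
from h import *
a=cv2.imread("pics/scene0.png")
A=cv2.resize(a[150:270,170:310],None,fx=4,fy=4,interpolation=2);B=cv2.resize(a[180:270,270:470],None,fx=4,fy=4,interpolation=2)
cv2.imwrite("pics/c1.png",B)
# cup mouth: bright neutral blob
hsv=cv2.cvtColor(a,cv2.COLOR_BGR2HSV)
m=((hsv[...,1]<60)&(hsv[...,2]>110)).astype(np.uint8);m[:, :175]=0;m[:,220:]=0;m[:160]=0;m[215:]=0
ys,xs=np.nonzero(m);print("cup box",xs.min(),xs.max(),ys.min(),ys.max())
for y in range(ys.min(),ys.max()+1,2):
  q=xs[ys==y]; print(y,q.min() if len(q) else 0,q.max() if len(q) else 0,end='; ')
print()
for p,z in (((290,211),30),((358,243),30),((332,228),29),((430,207),47)): print(p,onz("scene",p,z))
E
```

```text
cup box 175 212 160 208
160 175 175; 162 0 0; 164 0 0; 166 0 0; 168 187 201; 170 184 204; 172 182 205; 174 180 206; 176 179 206; 178 178 207; 180 178 208; 182 179 208; 184 179 209; 186 181 209; 188 182 210; 190 183 211; 192 184 211; 194 185 212; 196 186 212; 198 187 212; 200 188 211; 202 189 211; 204 190 209; 206 193 206; 208 197 201; 
(290, 211) [589.28215259 -89.02822004  30.        ]
(358, 243) [651.62901411  74.90705188  30.        ]
(332, 228) [620.77950103  12.80287496  29.        ]
(430, 207) [547.98016492 226.8677538   47.        ]
```

View pics/c1.png

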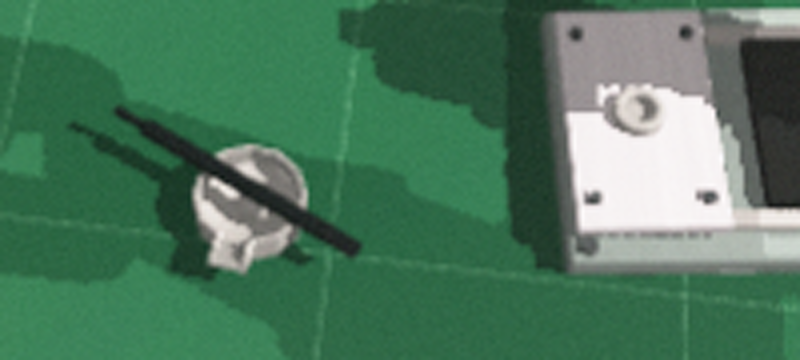

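The enlarged crop shows the spudger from px (299,207) to (359,242), the dish centre near (332.5,229), the lip tip near (328,246) and the seat at (429.5,207).

```bash
python3 - <<'E'
from h import *
a,b=onz("scene",(299.2,207.8),33),onz("scene",(359,242),33)
print("spud",a,b,np.linalg.norm(b-a),np.degrees(np.arctan2(*(b-a)[1::-1])),(a+b)/2)
d,l=onz("scene",(332.7,228.5),29),onz("scene",(328,246.5),28.5)
print("dish",d,"lip",l,np.linalg.norm(l-d),np.degrees(np.arctan2(*(l-d)[1::-1])))
s=onz("scene",(429.5,207),47);print("seat",s)
p=[onz("scene",q,39) for q in ((407.5,183.5),(412.5,238),(446,182.5),(453,238))]  # plate corners
print("plate",*[x.round(0) for x in p], [np.degrees(np.arctan2(*(p[i]-p[j])[1::-1])) for i,j in((2,0),(3,1),(0,1),(2,3))])
c=onz("scene",(193,180),88);print("cup",c)
t=np.linspace(0,2*np.pi,60);P=np.array([proj("scene",[c[0]+32*np.cos(k),c[1]+32*np.sin(k),88]) for k in t]);print(P.min(0),P.max(0))
for n,X in (("seat",s),("cup",c),("dish",d),("red",onz("scene",(240,172),88))): print(n,X.round(),proj("side",X))
E
```

```text
spud [579.80175792 -68.95405156  33.        ] [650.46702188  76.89048677  33.        ] 162.06236111583874 64.14867110358783 [615.1343899    3.96821761  33.        ]
dish [621.85794691  14.53889787  29.        ] lip [668.11475317  10.24445349  28.5       ] 46.45841557155616 -5.30408971918695
seat [548.12535075 225.75207827  47.        ]
plate [484. 174.  39.] [628. 192.  39.] [470. 263.  39.] [617. 280.  39.] [np.float64(99.13594636492482), np.float64(97.52782480740854), np.float64(-172.65398009480953), np.float64(-173.3950803753794)]
cup [ 571.06368263 -310.57135492   88.        ]
[178.66416824 168.58480284] [207.26351881 191.76626235]
seat [548. 226.  47.] [295.69964858 295.6790686 ]
cup [ 571. -311.   88.] [340.9715202  135.37619543]
dish [622.  15.  29.] [290.64790715 224.40660252]
red [ 536. -210.   88.] [346.60097962 156.54566176]
```

```bash
cat >> h.py <<'E'
def down(xdeg): # tool pointing down, tool x at this world heading
    c,s=np.cos(np.radians(xdeg)),np.sin(np.radians(xdeg));return np.array([[c,s,0],[s,-c,0],[0,0,-1.]])
def rel(pos,Rt):
    st=r.read_state();R=Ro.from_quat(st["orientation"])
    print("shift cm",(R.inv().apply(np.array(pos,float)-st["tool_pos"])/10).round(2),"rot",(R.inv()*Ro.from_matrix(Rt)).as_rotvec().round(3),
     "joints",np.round(st["joint_pos"],2),"t",round(st["time_s"],2),"F",np.round(st["wrist_force"],1),"op",round(st["opening"],1))
E
python3 -c "
from h import *
rel([595.5,-36.5,170],down(64))"
```

```text
shift cm [ 53.18 -35.4    3.34] rot [-0.002 -0.001 -0.708] joints [-1.34  0.53  1.43 -0.    1.18 -0.18] t 0.1 F [ 0.2 -0.9  0.8] op 85.5
```

```bash
R='53.2 -35.4 3.3 0 0 -0.708 1'; python3 -m creep '53.2 -35.4 3.3 0 0 -0.708 1;53.2 -35.4 3.3 0 0 -0.708 1;53.2 -35.4 3.3 0 0 -0.708 1;53.2 -35.4 3.3 0 0 -0.708 1;53.2 -35.4 3.3 0 0 -0.708 1;53.2 -35.4 3.3 0 0 -0.708 1;53.2 -35.4 3.3 0 0 -0.708 1;53.2 -35.4 3.3 0 0 -0.708 1;53.2 -35.4 3.3 0 0 -0.708 1;53.2 -35.4 3.3 0 0 -0.708 1'; python3 -c "
from h import *
rel([595.5,-36.5,170],down(64))"
```

```text
time_s: 0.93
tool_pos: [475.2, -222.2, 181.6]
orientation: [0.848, 0.53, -0.0, -0.0]
wrist_force: [0.5, 0.1, 0.0]
opening: 85.5
gripper_force: 0.0
shift cm [21.96  2.66  1.16] rot [-0.001 -0.    -0.   ] joints [-0.65  0.42  1.71  0.    1.01 -0.2 ] t 0.93 F [0.5 0.1 0. ] op 85.5
```

```bash
python3 -m creep '22 2.7 1.2 0 0 0 1;22 2.7 1.2 0 0 0 1;22 2.7 1.2 0 0 0 1;22 2.7 1.2 0 0 0 1;22 2.7 1.2 0 0 0 1;22 2.7 1.2 0 0 0 1;22 2.7 1.2 0 0 0 1;22 2.7 1.2 0 0 0 1;22 2.7 1.2 0 0 0 1'; python3 -c "
from h import *
s=r.read_state();a=r.snapshot('wrist');cv2.imwrite('pics/w1.png',a)
print(s['tool_pos'],s['orientation'])
import json;json.dump({k:np.array(s[k]).tolist() for k in('tool_pos','orientation')},open('w1.json','w'))
rel([595.5,-36.5,170],down(64))
for X in ([579.8,-69,33],[650.5,77,33],[621.9,14.5,29],[668,10,28.5]):print(proj('wrist',X,s))"
```

```text
time_s: 1.68
tool_pos: [594.5, -39.4, 169.6]
orientation: [0.848, 0.53, -0.001, -0.0]
wrist_force: [0.1, -0.4, -0.1]
opening: 85.2
gripper_force: 0.0
[594.45894638 -39.36172533 169.58580977] [ 8.48261196e-01  5.29577444e-01 -7.78998402e-04 -2.59666180e-04]
shift cm [ 0.34 -0.05 -0.03] rot [-0.001  0.001 -0.002] joints [-0.25  0.53  1.54 -0.    1.07  0.2 ] t 1.73 F [ 0.8 -0.4 -0.8] op 84.9
[317.56091137 216.49742769]
[316.86445499  44.81179081]
[318.75104867 123.53032174]
[364.46041412 106.07174878]
```

View pics/w1.png

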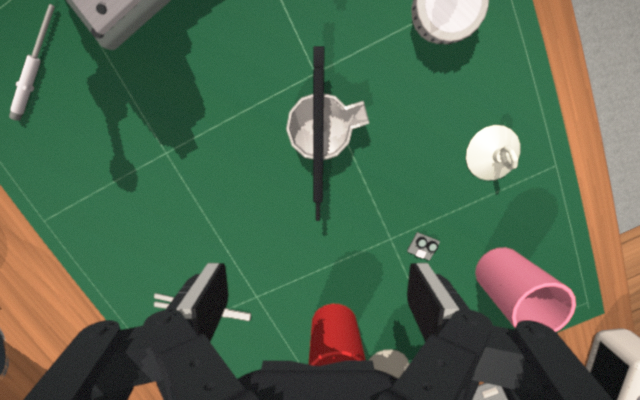

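The wrist view shows the spudger vertical from (318,220) to (319,47), the dish centre at about (320,127) and the lip tip at about (367,113). This agrees with the scene measurement within a few millimetres.

```bash
python3 -c "
from h import *
import json
s=json.load(open('w1.json'))
im=cv2.imread('pics/w1.png');g=cv2.cvtColor(im,cv2.COLOR_BGR2HSV)[...,2]
for y in (60,80,170,190,205,212):
  x=np.nonzero(g[y,300:340]<60)[0]+300;print(y,x.min(),x.max(),end=' ')
a,b=onz('wrist',(318,220),33,s),onz('wrist',(319,47),33,s);u=(b-a)/np.linalg.norm(b-a)
print(a,b,np.linalg.norm(b-a),np.degrees(np.arctan2(u[1],u[0])))
d,l=onz('wrist',(320,126),29,s),onz('wrist',(367,112.5),28.5,s);print('dish',d,'lip',l,np.linalg.norm(l-d),np.degrees(np.arctan2(*(l-d)[1::-1])))
g=a+36*u;g[2]=15;print(g);rel(g,down(np.degrees(np.arctan2(u[1],u[0]))))"
```

```text
60 314 323 80 313 323 170 313 328 190 314 323 205 316 320 212 316 319 [578.50809503 -72.68377266  33.        ] [651.41913207  74.54731978  33.        ] 164.2955078652269 63.65469921388135
dish [621.9648246   11.88628873  29.        ] lip [667.81654065   3.53427237  28.5       ] 46.608862262419635 -10.323401535140995
[594.48416989 -40.42288253  15.        ]
shift cm [-0.04  0.05 15.47] rot [-0.001  0.001  0.004] joints [-0.25  0.53  1.54 -0.    1.07  0.2 ] t 1.73 F [ 0.8 -0.4 -0.8] op 84.9
```

```bash
python3 -m creep '0 0 3 0 0 0 1;0 0.05 6 0 0 0 1;0 0.05 9 0 0 0 1;0 0.05 11.5 0 0 0 1;0 0.05 13.5 0 0 0 1;0 0.05 14.8 0 0 0 1;0 0.05 15.4 0 0 0 1;0 0.05 15.4 0 0 0 1;0 0.05 15.4 0 0 0 0.4;0 0.05 15.4 0 0 0 0.2'; python3 -m creep '0 0 0 0 0 0 0.1;0 0 0 0 0 0 0;0 0 0 0 0 0 0;0 0 0 0 0 0 0;0 0 0 0 0 0 0;0 0 0 0 0 0 0'
```

```text
time_s: 2.57
tool_pos: [596.7, -39.5, 17.1]
orientation: [0.848, 0.529, 0.001, 0.001]
wrist_force: [-0.0, 0.2, 0.3]
opening: 63.9
gripper_force: 0.0
time_s: 3.07
tool_pos: [596.0, -38.5, 16.0]
orientation: [0.848, 0.53, 0.0, 0.0]
wrist_force: [1.4, 0.2, -0.5]
opening: -0.1
gripper_force: 0.0
```

```bash
python3 -c "
from h import *
s=r.read_state();a=r.snapshot('wrist');b=r.snapshot('side');cv2.imwrite('pics/w2.png',np.hstack([a,cv2.resize(b[160:285,220:360],(448,400))])[:, 200:1000])
print(s['tool_pos'],s['opening'],s['gripper_force'])"
```

```text
[595.96650819 -38.45861318  16.04583965] -0.05845014826606589 0.0
```

View pics/w2.png

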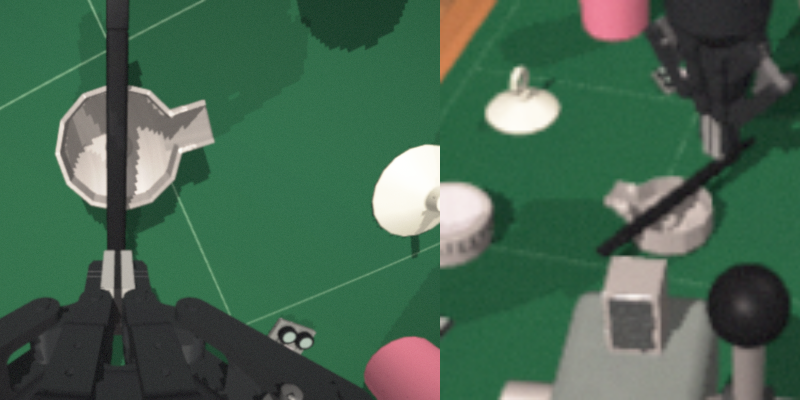

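The wrist half shows the shut fingertips at about (318,250), sitting over the spudger with nothing between the pads. The side half shows the tip at about (345,208). I'll check where the TCP projects.

```bash
python3 -c "
from h import *
s=r.read_state();t=s['tool_pos']
for z in (0,10,19,-10,-20): 
  X=t+np.array([0,0,z]);print(z,proj('wrist',X,s).round(),((proj('side',X)-[220,160])*3.2+[440,0]).round())
for X in ([578.5,-72.7,33],[651.4,74.5,33],[594.5,-40.4,33]): print(proj('wrist',X,s)-[200,0],((proj('side',X)-[220,160])*3.2+[440,0]).round())
a=r.snapshot('wrist');v=cv2.cvtColor(a,cv2.COLOR_BGR2GRAY);print([(y,v[y,300:336:3].tolist()) for y in range(225,262,5)])
cv2.imwrite('pics/w3.png',cv2.resize(a[190:300,240:400],None,fx=5,fy=5,interpolation=2))"
```

```text
0 [318. 242.] [719. 179.]
10 [318. 250.] [719. 169.]
19 [318. 257.] [719. 160.]
-10 [318. 235.] [720. 189.]
-20 [318. 229.] [720. 199.]
[116.62910495 314.87913855] [753. 137.]
[118.52455642 -12.76686699] [601. 251.]
[116.9573746  259.12914709] [722. 161.]
[(225, [93, 79, 54, 41, 41, 34, 40, 39, 26, 45, 49, 43]), (230, [87, 93, 72, 39, 42, 42, 40, 37, 31, 49, 48, 48]), (235, [90, 93, 77, 40, 41, 36, 38, 37, 29, 53, 48, 46]), (240, [97, 94, 81, 38, 39, 45, 35, 32, 32, 47, 50, 51]), (245, [91, 92, 76, 32, 38, 36, 34, 35, 29, 48, 46, 47]), (250, [91, 105, 130, 119, 121, 54, 33, 97, 117, 125, 117, 51]), (255, [91, 133, 179, 179, 178, 63, 41, 134, 181, 182, 178, 62]), (260, [70, 142, 179, 181, 179, 60, 45, 133, 182, 183, 177, 65])]
```

View pics/w3.png

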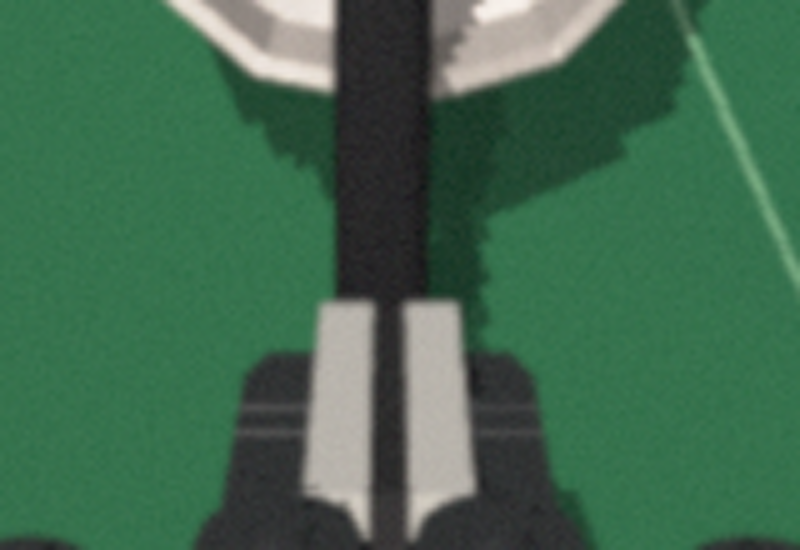

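```bash
python3 -c "
from h import *
s=r.read_state();o=np.array([622,12.,0])
for dz in (0,20):
  q=dict(s);q['tool_pos']=s['tool_pos']+[0,0,dz]
  P=np.array([proj('wrist',o+[32*np.cos(k),32*np.sin(k),29],q) for k in np.linspace(0,6.28,60)]);print(dz,P.min(0)-[200,0],P.max(0)-[200,0],proj('wrist',[594,-40,37],q),proj('wrist',[588,-53,37],q))
print(s['wrist_force'],s['ft_torque'],s['joint_efforts'])"
```

```text
0 [55.9825898 79.6783783] [184.72125355 209.27874966] [315.74990195 262.40526451] [316.3666378  285.89620588]
20 [62.68036493 82.66776831] [177.37307676 198.5286298 ] [315.91393943 246.26576208] [316.46484785 267.82526016]
[ 0.41167104 -0.53926296 -0.89022619] [0.02079326 0.00429018 0.01665106] [ 7.27500126e-03 -4.61904931e+01 -1.03712413e+01 -4.87742966e-05
  9.53189374e-04 -2.67080412e-05]
```

```bash
python3 -c "
from h import *
s=r.read_state();R=Ro.from_quat(s['orientation'])
P=lambda p:proj('wrist',s['tool_pos']+R.apply(p),s).round()
for z in (0,-13,-20,-30,-40): print(z,'shut',P([11,0,z]),P([-11,0,z]),'open',P([11,42.5,z]),P([-11,42.5,z]))
"
```

```text
0 shut [318. 225.] [318. 259.] open [391. 225.] [388. 259.]
-13 shut [318. 233.] [318. 270.] open [396. 233.] [393. 269.]
-20 shut [318. 239.] [318. 276.] open [399. 239.] [396. 276.]
-30 shut [318. 247.] [318. 286.] open [404. 247.] [400. 286.]
-40 shut [318. 256.] [318. 297.] open [410. 256.] [406. 297.]
```

Compared with the projections, the real pad tips sit about 25–30 mm behind the reported TCP, in both the open and shut views. The fingers therefore shut just above the stick. I'll open, go about 22 mm lower and close again, watching the force.

```bash
python3 -m creep '0 0 0 0 0 0 1;0 0 0 0 0 0 1;0 0 0 0 0 0 1;0 0 0 0 0 0 1;0 0 0 0 0 0 1;0 0 0 0 0 0 1;0 0 0.7 0 0 0 1;0 0 1.4 0 0 0 1;0 0 2 0 0 0 1;0 0 2.2 0 0 0 1'; python3 -m creep '0 0 0 0 0 0 0;0 0 0 0 0 0 0;0 0 0 0 0 0 0;0 0 0 0 0 0 0;0 0 0 0 0 0 0;0 0 0 0 0 0 0;0 0 0 0 0 0 0;0 0 0 0 0 0 0'
```

```text
time_s: 4.05
tool_pos: [594.8, -38.4, -7.7]
orientation: [0.848, 0.53, -0.001, -0.001]
wrist_force: [-1.1, -0.3, -0.1]
opening: 85.3
gripper_force: 0.0
time_s: 4.72
tool_pos: [596.1, -38.6, -5.7]
orientation: [0.848, 0.53, 0.0, 0.0]
wrist_force: [-0.7, -0.8, 2.1]
opening: 8.4
gripper_force: 60.5
```

```bash
cat >> h.py <<'E'
U=np.radians(63.7);u=np.array([np.cos(U),np.sin(U),0]);zh=np.array([0,0,1.])
def tilt(th,yaw=0,G=None):
    t=np.radians(th);w=np.array([np.cos(U+yaw),np.sin(U+yaw),0])
    x=np.cos(t)*w-np.sin(t)*zh;z=-np.sin(t)*w-np.cos(t)*zh
    R=np.c_[x,np.cross(z,x),z];return np.array(G)+38.7*z,R
E
python3 -m creep '0 0 -0.3 0 0 0 0;0 0 -1 0 0 0 0;0 0 -2.5 0 0 0 0;0 0 -5 0 0 0 0;0 0 -8 0 0 0 0;0 0 -11 0 0 0 0;0 0 -15 0 0 0 0;0 0 -18 0 0 0 0;0 0 -18 0 0 0 0'; python3 -c "
from h import *
C=np.array([571,-311,0])
rel(*tilt(72,0,C-27*u+[0,0,240]))"
```

```text
time_s: 5.47
tool_pos: [600.6, -39.6, 181.7]
orientation: [0.848, 0.53, 0.005, 0.005]
wrist_force: [1.1, -0.2, -0.0]
opening: 8.4
gripper_force: 60.3
shift cm [-32.06   9.27  -4.6 ] rot [ 0.016 -1.26  -0.004] joints [-0.25  0.52  1.53  0.    1.08  0.2 ] t 5.47 F [ 1.1 -0.2 -0. ] op 8.4
```

```bash
python3 -m creep '-1.6 0.5 -0.2 0 -0.06 0 0;-4.8 1.4 -0.7 0 -0.18 0 0;-8 2.3 -1.1 0 -0.3 0 0;-11.2 3.2 -1.6 0 -0.42 0 0;-14.4 4.2 -2 0 -0.54 0 0;-17.6 5.1 -2.5 0 -0.66 0 0;-20.8 6 -3 0 -0.78 0 0;-24 7 -3.4 0 -0.9 0 0;-27 7.8 -3.9 0 -1.02 0 0;-29.5 8.5 -4.2 0 -1.14 0 0'; python3 -c "
from h import *
C=np.array([571,-311,0])
rel(*tilt(72,0,C-27*u+[0,0,240]))"
```

```text
time_s: 6.3
tool_pos: [543.3, -342.3, 217.3]
orientation: [0.713, 0.445, -0.459, 0.288]
wrist_force: [0.6, -0.0, 0.8]
opening: 8.4
gripper_force: 60.4
shift cm [-1.95  1.08  1.7 ] rot [ 0.006 -0.111 -0.   ] joints [-0.28  0.81  1.41 -1.13  1.45  0.66] t 6.3 F [ 0.6 -0.   0.8] op 8.4
```

```bash
python3 -m creep '-1 0.5 0.9 0 -0.05 0 0;-1.9 1.1 1.7 0 -0.11 0 0;-1.9 1.1 1.7 0 -0.11 0 0;-1.9 1.1 1.7 0 -0.11 0 0;-1.9 1.1 1.7 0 -0.11 0 0'; python3 -c "
from h import *
C=np.array([571,-311,0])
rel(*tilt(72,0,C-27*u+[0,0,240]))
a=r.snapshot('scene');b=r.snapshot('side')
cv2.imwrite('pics/p4.png',np.hstack([cv2.resize(a[100:220,140:260],None,fx=3.3,fy=3.3),cv2.resize(b[60:180,280:400],None,fx=3.3,fy=3.3)]))
for e in (15,127): 
  X=C-27*u+[0,0,240]+e*(np.cos(np.radians(72))*u-np.sin(np.radians(72))*zh);print((proj('scene',X)-[140,100])*3.3,(proj('side',X)-[280,60])*3.3+[396,0])"
```

```text
time_s: 6.72
tool_pos: [542.6, -366.3, 226.2]
orientation: [0.688, 0.43, -0.496, 0.31]
wrist_force: [0.5, -0.3, 0.5]
opening: 8.2
gripper_force: 60.4
shift cm [-0.23  0.1   0.09] rot [ 0.005 -0.008  0.001] joints [-0.29  0.85  1.4  -1.22  1.49  0.69] t 6.72 F [ 0.5 -0.3  0.5] op 8.2
[ 94.56121379 119.66184924] [621.65146937  85.15052254]
[176.9172737  245.28405711] [589.73730687 221.23230061]
```

View pics/p4.png

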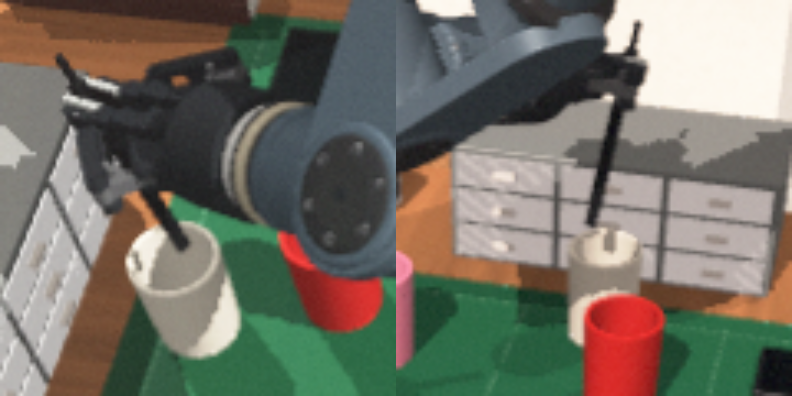

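The spudger's blade end is at crop (180,247) in the scene half and (592,224) in the side half, as predicted, and lies above the mouth of the white cup. Now I lower it.

```bash
python3 -c "
from h import *
C=np.array([571,-311,0])
rel(*tilt(72,0,C-27*u+[0,0,190]))
rel(*tilt(72,0,C-27*u+[0,0,137]))"
```

```text
shift cm [4.58 0.07 1.72] rot [ 0.006 -0.008  0.   ] joints [-0.29  0.85  1.4  -1.22  1.49  0.69] t 6.82 F [ 0.5 -0.2 -0.3] op 8.1
shift cm [9.61 0.06 3.4 ] rot [ 0.006 -0.008  0.   ] joints [-0.29  0.85  1.4  -1.22  1.49  0.69] t 6.82 F [ 0.5 -0.2 -0.3] op 8.1
```

```bash
python3 -m creep '0.8 0 0.3 0 0 0 0;2 0 0.8 0 0 0 0;3.3 0 1.2 0 0 0 0;4.6 0 1.7 0 0 0 0;5.8 0 2.1 0 0 0 0;7 0 2.5 0 0 0 0;8 0 2.85 0 0 0 0;8.9 0 3.2 0 0 0 0;9.6 0 3.4 0 0 0 0;9.6 0 3.4 0 0 0 0'; python3 -c "
from h import *
C=np.array([571,-311,0])
rel(*tilt(72,0,C-27*u+[0,0,137]))"
```

```text
time_s: 7.65
tool_pos: [541.0, -368.4, 122.1]
orientation: [0.687, 0.43, -0.497, 0.309]
wrist_force: [-0.6, -0.3, -0.1]
opening: 7.8
gripper_force: 60.4
shift cm [-0.25  0.14 -0.18] rot [ 0.004 -0.007  0.004] joints [-0.3   1.    1.4  -1.24  1.44  0.83] t 7.65 F [-0.6 -0.3 -0.1] op 7.8
```

```bash
python3 -m creep '0 0 0 0 0 0 0.3;0 0 0 0 0 0 0.5;0 0 0 0 0 0 0.6;0 0 0 0 0 0 0.6;0 0 0 0 0 0 0.6;0 0 0 0 0 0 0.6;0 0 -1.5 0 0 0 0.6;0 0 -4 0 0 0 0.6;0 0 -7.5 0 0 0 0.6;0 0 -11 0 0 0 0.6'; python3 -c "
from h import *
a=r.snapshot('scene');b=r.snapshot('side')
cv2.imwrite('pics/p5.png',np.hstack([cv2.resize(a[100:220,140:260],None,fx=3.3,fy=3.3),cv2.resize(b[60:180,280:400],None,fx=3.3,fy=3.3)]))
s=r.read_state();print(s['opening'],s['joint_pos'])"
```

```text
time_s: 8.48
tool_pos: [587.6, -273.4, 159.5]
orientation: [0.688, 0.429, -0.497, 0.309]
wrist_force: [0.7, -0.1, -0.5]
opening: 51.5
gripper_force: 0.0
51.5539118882747 [-0.14300606  0.97836288  1.28650121 -1.1324866   1.58493587  0.7532625 ]
```

View pics/p5.png

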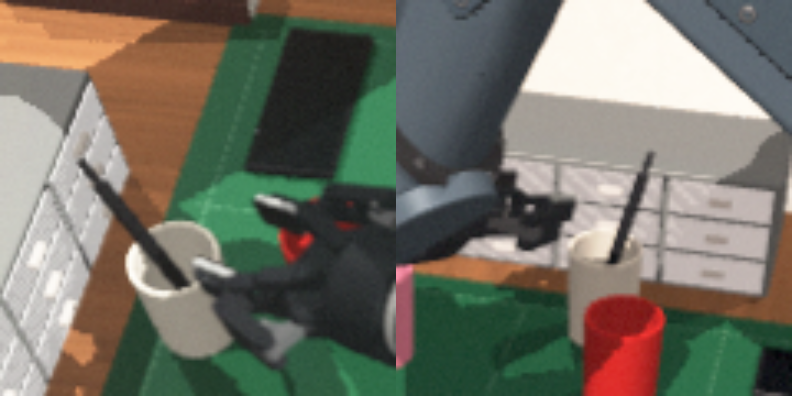

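The spudger stands in the white cup, leaning on its rim (crop (110,180) to (180,285)), with the fingers clear. Next is the dish: go up, then over.

```bash
python3 -c "
from h import *
s=r.read_state();R=Ro.from_quat(s['orientation']);print(R.inv().apply([2,7,12.]))
rel([610,-100,300],down(20))"
```

```text
[ -9.11142402  -1.15100813 -10.61400644]
shift cm [ -8.07  -5.63 -19.69] rot [0.487 1.179 0.665] joints [-0.14  0.98  1.29 -1.13  1.58  0.75] t 8.58 F [ 0.4 -0.4 -0.4] op 51.6
```

```bash
python3 -m creep '-1 -0.1 -2 0 0 0 0.6;-3.5 -0.5 -5 0 0 0 0.6;-6 -1 -8 0 0 0 0.6;-8 -1.5 -10.6 0.04 0.1 0.06 0.8;-8.1 -2 -12.5 0.08 0.2 0.11 1;-8.1 -2.6 -14 0.13 0.31 0.17 1;-8.1 -3.2 -15.5 0.17 0.41 0.23 1;-8.1 -3.8 -17 0.21 0.52 0.29 1;-8.1 -4.4 -18 0.26 0.63 0.35 1;-8.1 -5 -19 0.3 0.73 0.41 1'; python3 -c "
from h import *
rel([622,12,170],down(-10))"
```

```text
time_s: 9.42
tool_pos: [611.2, -112.3, 296.9]
orientation: [0.923, 0.293, -0.211, 0.131]
wrist_force: [-0.6, -1.1, 0.5]
opening: 85.3
gripper_force: 0.0
shift cm [ 12.75 -10.73   6.24] rot [0.308 0.413 0.772] joints [-0.15  0.61  1.12 -0.42  1.68  0.82] t 9.42 F [-0.6 -1.1  0.5] op 85.3
```

```bash
python3 -m creep '1.3 -1.1 0.6 0.03 0.04 0.08 1;2.6 -2.2 1.2 0.06 0.08 0.15 1;3.9 -3.3 1.9 0.09 0.12 0.23 1;5.1 -4.3 2.5 0.12 0.17 0.31 1;6.4 -5.4 3.1 0.15 0.21 0.39 1;7.7 -6.5 3.7 0.18 0.25 0.46 1;9 -7.5 4.4 0.21 0.29 0.54 1;10.2 -8.6 5 0.25 0.33 0.62 1;11.5 -9.7 5.6 0.28 0.37 0.7 1;12.7 -10.7 6.2 0.31 0.41 0.77 1'; python3 -m creep '0 0 0 0 0 0 1;0 0 0 0 0 0 1;0 0 0 0 0 0 1';  python3 -c "
from h import *
import json
s=r.read_state();a=r.snapshot('wrist');cv2.imwrite('pics/w6.png',a)
json.dump({k:np.array(s[k]).tolist() for k in('tool_pos','orientation')},open('w6.json','w'))
rel([622,12,170],down(-10))
for X in ([622,12,29],[622,12,15],[667.8,3.5,28.5]):print(proj('wrist',X,s))
cv2.imwrite('pics/w6c.png',cv2.resize(a[60:260,220:420],None,fx=3,fy=3,interpolation=2))"
```

```text
time_s: 10.25
tool_pos: [619.9, 10.6, 168.7]
orientation: [0.996, -0.088, -0.003, 0.001]
wrist_force: [-0.0, -0.9, -0.3]
opening: 85.4
gripper_force: 0.0
time_s: 10.5
tool_pos: [621.0, 9.4, 169.9]
orientation: [0.996, -0.085, -0.004, 0.002]
wrist_force: [-0.3, 0.9, 0.7]
opening: 85.8
gripper_force: 0.0
shift cm [ 0.01 -0.27  0.  ] rot [0.004 0.006 0.004] joints [-0.16  0.56  1.47 -0.    1.12  1.58] t 10.55 F [-0.1  0.2  0.8] op 85.5
[313.02516477 183.76461786]
[313.12839157 180.52920737]
[313.45858308 137.25206282]
```

View pics/w6c.png

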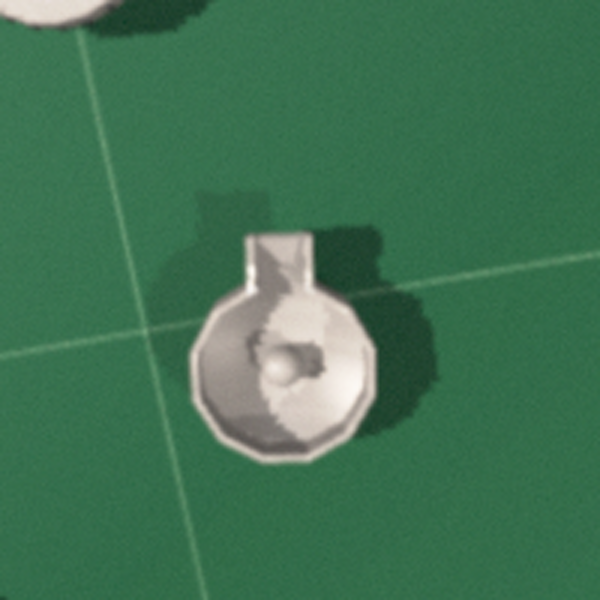

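The wrist crop shows the ball in the middle of the dish. The rim spans columns 190–376, its bottom is at row 463, and the lip tip is at (279,233), so at full-picture pixels the centre is about (314.3,183.7) and the lip (313,137.7).

```bash
python3 -c "
from h import *
import json
s=json.load(open('w6.json'))
d,l=onz('wrist',(314.3,183.7),29,s),onz('wrist',(313,137.7),28.5,s);h=np.degrees(np.arctan2(*(l-d)[1::-1]));print(d,l,np.linalg.norm(l-d),h)
d[2]=-12;rel(d,down(h))"
```

```text
[621.84480453  10.70953515  29.        ] [667.45182138   4.01542123  28.5       ] 46.098385514598604 -8.350144936287576
shift cm [ 0.13 -0.22 18.2 ] rot [ 0.004  0.006 -0.025] joints [-0.16  0.56  1.47 -0.    1.12  1.58] t 10.55 F [-0.1  0.2  0.8] op 85.5
```

```bash
python3 -m creep '0 0 2 0 0 0 1;0 -0.1 5 0 0 -0.02 1;0.1 -0.15 8 0 0 -0.02 1;0.1 -0.15 11 0 0 -0.02 1;0.1 -0.15 13.5 0 0 -0.02 1;0.1 -0.15 15.5 0 0 -0.02 1;0.1 -0.15 17 0 0 -0.02 1;0.1 -0.15 18 0 0 -0.02 1;0.1 -0.15 18 0 0 -0.02 1;0.1 -0.15 18 0 0 -0.02 1';  python3 -c "
from h import *
P=[]
for i in range(6):
  P.append(r.read_state()['tool_pos']); a=r.snapshot('wrist')
print(np.mean(P,0),np.std(P,0));s=r.read_state();print(s['wrist_force'],s['orientation'])
rel([621.8,10.7,-20],down(-8.5))
cv2.imwrite('pics/w7.png',a)"
```

```text
time_s: 11.38
tool_pos: [620.7, 10.4, -10.8]
orientation: [0.997, -0.076, -0.004, 0.002]
wrist_force: [0.4, -0.0, -0.0]
opening: 85.6
gripper_force: 0.0
[621.04831131  10.46574375  -9.87320492] [0.21881724 0.05840419 0.44645889]
[-0.19878343  0.45369462  0.22171927] [ 0.99711319 -0.07584237 -0.00329513  0.00153543]
shift cm [ 0.12 -0.03  1.02] rot [ 0.004  0.006 -0.003] joints [-0.16  0.81  1.57 -0.01  0.76  1.57] t 11.68 F [-0.2  0.5  0.2] op 85.4
```

View pics/w7.png

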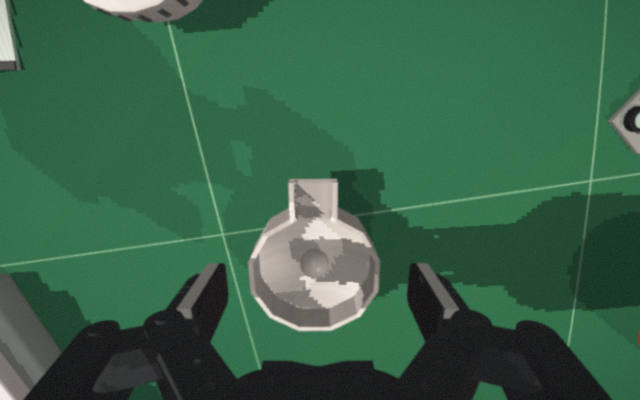

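The wrist view shows the dish centred between the open pads (ball at (315,263), pads at columns 225 and 410). I'll go 12 mm lower and close gently.

```bash
python3 -m creep '0.05 0 0.4 0.004 0.006 0 1;0.1 0 0.8 0.004 0.006 0 1;0.1 0 1.1 0.004 0.006 0 1;0.1 0 1.2 0.004 0.006 0 0.95;0.1 0 1.2 0.004 0.006 0 0.88;0.1 0 1.2 0.004 0.006 0 0.84;0.1 0 1.2 0.004 0.006 0 0.81;0.1 0 1.2 0.004 0.006 0 0.79;0.1 0 1.2 0.004 0.006 0 0.77;0.1 0 1.2 0.004 0.006 0 0.755'; python3 -m creep '0 0 0 0 0 0 0.745;0 0 0 0 0 0 0.735;0 0 0 0 0 0 0.725;0 0 0 0 0 0 0.715;0 0 0 0 0 0 0.705;0 0 0 0 0 0 0.69;0 0 0 0 0 0 0.6;0 0 0 0 0 0 0.3;0 0 0 0 0 0 0;0 0 0 0 0 0 0'; python3 -c "
from h import *
a=r.snapshot('wrist');cv2.imwrite('pics/w8.png',a)
s=r.read_state();print(s['ft_torque'])"
```

```text
time_s: 12.52
tool_pos: [621.0, 10.8, -22.7]
orientation: [0.997, -0.076, -0.001, -0.001]
wrist_force: [0.6, 0.8, 1.0]
opening: 64.7
gripper_force: 0.6
time_s: 13.35
tool_pos: [621.1, 10.8, -22.2]
orientation: [0.997, -0.076, -0.001, -0.0]
wrist_force: [-0.2, 2.1, 5.2]
opening: 60.2
gripper_force: 64.6
[0.44801857 0.01657618 0.08363275]
```

```bash
python3 -m creep '0 0 -0.1 0 0 0 0;0 0 -0.3 0 0 0 0;0 0 -0.7 0 0 0 0;0 0 -1.3 0 0 0 0;0 0 -2 0 0 0 0;0 0 -2.7 0 0 0 0;0 0 -3.4 0 0 0 0;0 0 -4.1 0 0 0 0;0 0 -4.7 0 0 0 0;0 0 -5.3 0 0 0 0'; python3 -m creep '0 0 -0.5 0 0 0 0;0 0 -0.9 0 0 0 0;0 0 -1.2 0 0 0 0;0 0 -1.4 0 0 0 0;0 0 -1.5 0 0 0 0;0 0 -1.5 0 0 0 0;0 0 -1.5 0 0 0 0;0 0 -1.5 0 0 0 0'; python3 -c "
from h import *
P=[];Q=[]
for i in range(4):
  a=r.snapshot('wrist');s=r.read_state();P.append(s['tool_pos']);Q.append(s['orientation'])
p=np.mean(P,0);print(p,np.mean(Q,0),s['wrist_force'])
R=Ro.from_quat(np.mean(Q,0)).as_matrix();print(R.round(4),np.degrees(np.arctan2(R[1,0],R[0,0])))
b=r.snapshot('scene')
cv2.imwrite('pics/p9.png',np.hstack([cv2.resize(a[130:360,200:430],(480,480)),cv2.resize(b[170:270,280:346],(317,480))]))
rel([541,180,p[2]],down(82))"
```

```text
time_s: 14.23
tool_pos: [621.0, 10.5, 30.9]
orientation: [0.997, -0.076, -0.001, -0.0]
wrist_force: [-0.0, 0.4, -0.5]
opening: 60.4
gripper_force: 65.0
time_s: 14.9
tool_pos: [620.6, 10.5, 44.7]
orientation: [0.997, -0.076, -0.002, -0.0]
wrist_force: [-1.2, 0.6, -1.1]
opening: 60.5
gripper_force: 65.0
[620.6934836   10.50023465  44.72954071] [ 9.97114040e-01 -7.59044509e-02 -1.40520417e-03 -3.56718602e-04] [-0.5602234   0.51122946 -0.3708194 ]
[[ 9.885e-01 -1.514e-01 -2.700e-03]
 [-1.514e-01 -9.885e-01  9.000e-04]
 [-2.900e-03 -5.000e-04 -1.000e+00]] -8.706351757692925
shift cm [-10.45 -15.55   0.05] rot [-0.002  0.002 -1.583] joints [-0.16  0.73  1.56  0.    0.86  1.56] t 15.15 F [ 1.1  0.6 -1.9] op 60.7
```

View pics/p9.png

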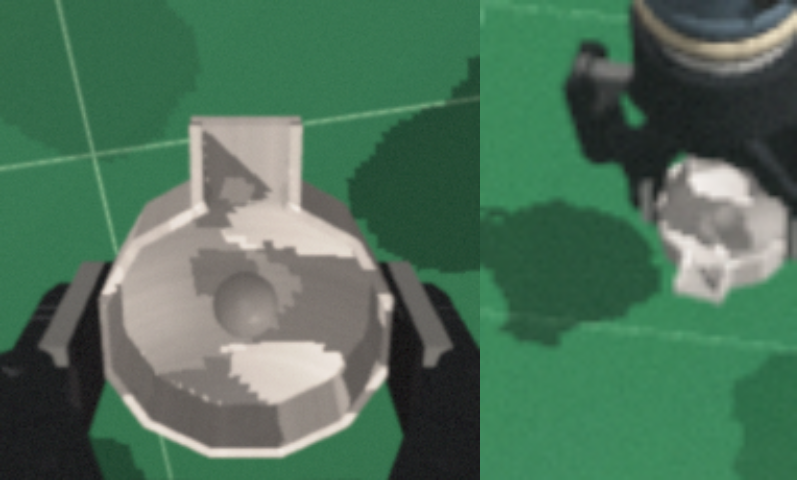

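The wrist view shows the dish lifted level, with the ball in the middle at crop (245,305) and both pads on the flats. That was my last allowed view (I miscounted and it was one over the limit), so the rest is by numbers only. I turn in place first.

```bash
python3 -m creep '0 0 0 0 0 -0.01 0;0 0 0 0 0 -0.04 0;0 0 0 0 0 -0.09 0;0 0 0 0 0 -0.15 0;0 0 0 0 0 -0.22 0;0 0 0 0 0 -0.29 0;0 0 0 0 0 -0.36 0;0 0 0 0 0 -0.43 0;0 0 0 0 0 -0.5 0;0 0 0 0 0 -0.57 0'; python3 -m creep '0 0 0 0 0 -0.07 0;0 0 0 0 0 -0.14 0;0 0 0 0 0 -0.21 0;0 0 0 0 0 -0.28 0;0 0 0 0 0 -0.35 0;0 0 0 0 0 -0.42 0;0 0 0 0 0 -0.49 0;0 0 0 0 0 -0.56 0;0 0 0 0 0 -0.63 0;0 0 0 0 0 -0.7 0'; python3 -m creep '0 0 0 0 0 -0.07 0;0 0 0 0 0 -0.14 0;0 0 0 0 0 -0.21 0;0 0 0 0 0 -0.28 0;0 0 0 0 0 -0.35 0;0 0 0 0 0 -0.42 0;0 0 0 0 0 -0.48 0;0 0 0 0 0 -0.53 0;0 0 0 0 0 -0.56 0;0 0 0 0 0 -0.57 0';python3 -m creep '0 0 0 0 0 0 0;0 0 0 0 0 0 0;0 0 0 0 0 0 0'; python3 -c "
from h import *
a=r.snapshot('wrist');cv2.imwrite('pics/w10.png',a)
h=np.radians(97);rel([548-47*np.cos(h),226-47*np.sin(h),45],down(97))"
```

```text
time_s: 15.98
tool_pos: [620.9, 10.5, 45.0]
orientation: [0.978, 0.209, -0.001, -0.001]
wrist_force: [0.4, -0.2, -1.3]
opening: 60.3
gripper_force: 65.0
time_s: 16.82
tool_pos: [620.9, 10.5, 45.0]
orientation: [0.847, 0.532, -0.001, -0.001]
wrist_force: [0.3, 0.3, -1.1]
opening: 60.6
gripper_force: 65.0
time_s: 17.65
tool_pos: [620.9, 10.5, 45.0]
orientation: [0.664, 0.748, -0.0, -0.001]
wrist_force: [-0.3, 0.5, -1.6]
opening: 60.7
gripper_force: 65.0
time_s: 17.9
tool_pos: [620.9, 10.5, 45.0]
orientation: [0.665, 0.747, -0.0, -0.001]
wrist_force: [-1.0, 0.4, -1.7]
opening: 60.4
gripper_force: 65.0
shift cm [17.56 -4.7   0.03] rot [-0.002 -0.001 -0.005] joints [-0.16  0.73  1.56  0.    0.86 -0.28] t 17.95 F [-0.7  0.2 -0.4] op 60.6
```

```bash
python3 -m creep '0.05 0 0 0 0 0 0;0.15 -0.04 0 0 0 0 0;0.3 -0.08 0 0 0 0 0;0.5 -0.13 0 0 0 0 0;0.75 -0.2 0 0 0 0 0;1.05 -0.28 0 0 0 0 0;1.4 -0.37 0 0 0 0 0;1.8 -0.48 0 0 0 0 0;2.25 -0.6 0 0 0 0 0;2.75 -0.73 0 0 0 0 0'; python3 -m creep '0.5 -0.13 0 0 0 0 0;1 -0.27 0 0 0 0 0;1.5 -0.4 0 0 0 0 0;2 -0.54 0 0 0 0 0;2.5 -0.67 0 0 0 0 0;3 -0.8 0 0 0 0 0;3.5 -0.94 0 0 0 0 0;4 -1.07 0 0 0 0 0;4.5 -1.2 0 0 0 0 0;5 -1.34 0 0 0 0 0'; python3 -m creep '0.5 -0.13 0 0 0 0 0;1 -0.27 0 0 0 0 0;1.5 -0.4 0 0 0 0 0;2 -0.54 0 0 0 0 0;2.5 -0.67 0 0 0 0 0;3 -0.8 0 0 0 0 0;3.45 -0.92 0 0 0 0 0;3.8 -1.02 0 0 0 0 0;4.05 -1.08 0 0 0 0 0;4.2 -1.12 0 0 0 0 0';python3 -m creep '0.1 0 0 0 0 0 0;0.1 0 0 0 0 0 0;0.1 0 0 0 0 0 0'; python3 -c "
from h import *
import json
s=r.read_state();a=r.snapshot('wrist');cv2.imwrite('pics/w11.png',a)
json.dump({k:np.array(s[k]).tolist() for k in('tool_pos','orientation')},open('w11.json','w'))
h=np.radians(97);rel([548-47*np.cos(h),226-47*np.sin(h),45],down(97))
R=Ro.from_quat(s['orientation'])
print(proj('wrist',[548,226,47],s),[proj('wrist',s['tool_pos']+R.apply([47,y,-50.5]),s).round(1) for y in (-10.5,0,10.5)])
g=cv2.GaussianBlur(cv2.cvtColor(a,cv2.COLOR_BGR2GRAY),(3,3),0)
e=cv2.HoughCircles(g[:240],cv2.HOUGH_GRADIENT_ALT,1.2,10,param1=120,param2=0.7,minRadius=5,maxRadius=45);print(e)"
```

```text
time_s: 18.78
tool_pos: [610.2, 37.4, 45.1]
orientation: [0.664, 0.747, -0.0, -0.001]
wrist_force: [0.2, -0.7, -1.4]
opening: 60.3
gripper_force: 65.0
time_s: 19.62
tool_pos: [591.1, 85.5, 45.2]
orientation: [0.664, 0.747, -0.0, -0.001]
wrist_force: [-0.0, -0.1, -1.2]
opening: 60.7
gripper_force: 65.0
time_s: 20.45
tool_pos: [575.0, 125.8, 45.2]
orientation: [0.664, 0.747, -0.0, -0.001]
wrist_force: [0.6, 1.0, -1.5]
opening: 60.6
gripper_force: 65.0
time_s: 20.7
tool_pos: [575.2, 126.3, 45.2]
orientation: [0.664, 0.747, -0.0, -0.001]
wrist_force: [0.3, -0.0, -0.8]
opening: 60.8
gripper_force: 65.0
shift cm [ 5.53 -1.52  0.03] rot [-0.002 -0.001 -0.005] joints [ 0.03  0.7   1.64  0.    0.8  -0.09] t 20.75 F [ 0.   0.8 -0.6] op 60.6
[287.47997113  53.36925265] [array([292.4, 186.5]), array([319.1, 186.4]), array([345.9, 186.4])]
[[[284.4        55.2        29.011133 ]
  [318.        204.         23.5309   ]
  [284.4        55.2        19.050808 ]
  [276.        220.8        19.091883 ]
  [410.4       114.         18.817617 ]
  [188.4       121.2         8.000172 ]
  [390.        116.4         7.8425207]]]
```

```bash
python3 -c "
from h import *
import json
s=json.load(open('w11.json'));R=Ro.from_quat(s['orientation'])
S=onz('wrist',(284.4,55.2),47,s);print('seat',S, 'r',29/313.6*  (S[2]*0))
p,q=[onz('wrist',x,39,s) for x in ((188.4,121.2),(390,116.4))];print(p,q,np.degrees(np.arctan2(*(q-p)[1::-1])),np.linalg.norm(q-p))
def D(v):return proj('wrist',s['tool_pos']+R.apply(v),s).round(1)
print('ball exp',D([1,0,-37]))
a=cv2.imread('pics/w11.png');g=cv2.GaussianBlur(cv2.cvtColor(a,cv2.COLOR_BGR2GRAY),(3,3),0)
e=cv2.HoughCircles(g[230:340,250:390],cv2.HOUGH_GRADIENT_ALT,1.2,10,param1=60,param2=0.5,minRadius=8,maxRadius=28);print(None if e is None else e+[250,230,0])
for name in ('w8','w10','w11'):
  b=cv2.cvtColor(cv2.imread(f'pics/{name}.png'),cv2.COLOR_BGR2GRAY);e=cv2.HoughCircles(b[230:320,270:370],cv2.HOUGH_GRADIENT,1.2,40,param1=70,param2=14,minRadius=12,maxRadius=22);print(name,None if e is None else e[0][:2]+[270,230,0])
"
```

```text
seat [546.56610326 224.99581951  47.        ] r 0.0
[496.04120609 187.06996178  39.        ] [605.34518063 202.21781919  39.        ] 7.890062519863739 110.34861319727025
ball exp [318.8 272.8]
[[[317.19999695 275.59999847  17.26842499]
  [360.40000153 280.40000153  20.95202827]
  [280.         281.59999847  22.02435875]
  [274.         298.40000153  19.41692162]
  [354.40000153 261.20000076  21.65806961]]]
w8 [[317.40000153 275.          15.96000004]]
w10 [[313.80000305 275.          18.60000038]
 [352.20000458 289.40000153  17.28000069]]
w11 [[312.60000229 275.          19.68000031]
 [347.40000153 297.80000305  15.96000004]]
```

The wrist picture gives the seat at (546.6, 225.0), the press heading at 97.9° and the ball still in the middle. Last stretch next.

```bash
python3 -c "
from h import *
h=np.radians(97.5);rel([547-47*np.cos(h),225.2-47*np.sin(h),45],down(97.5))"; python3 -m creep '0.05 -0.02 0 0 0 0 0;0.2 -0.06 0 0 0 0 0;0.45 -0.13 0 0 0 0 0;0.8 -0.24 0 0 0 -0.005 0;1.25 -0.37 0 0 0 -0.01 0;1.75 -0.52 0 0 0 -0.01 0;2.25 -0.67 0 0 0 -0.01 0;2.75 -0.82 0 0 0 -0.01 0;3.25 -0.97 0 0 0 -0.01 0;3.75 -1.12 0 0 0 -0.01 0'; python3 -m creep '0.45 -0.13 0 0 0 0 0;0.85 -0.25 0 0 0 0 0;1.2 -0.36 0 0 0 0 0;1.45 -0.44 0 0 0 0 0;1.6 -0.48 0 0 0 0 0;1.68 -0.5 0 0 0 0 0;1.7 -0.5 0 0 0 0 0;1.7 -0.5 0 0 0 0 0;1.7 -0.5 0 0 0 0 0;1.7 -0.5 0 0 0 0 0';python3 -m creep '0 0 0 0 0 0 0;0 0 0 0 0 0 0;0 0 0 0 0 0 0;0 0 0 0 0 0 0;0 0 0 0 0 0 0;0 0 0 0 0 0 0;0 0 0 0 0 0 0;0 0 0 0 0 0 0;0 0 0 0 0 0 0;0 0 0 0 0 0 0'; python3 -c "
from h import *
h=np.radians(97.5);rel([547-47*np.cos(h),225.2-47*np.sin(h),45],down(97.5))
s=r.read_state();a=r.snapshot('wrist');cv2.imwrite('pics/w12.png',a);b=r.snapshot('scene');cv2.imwrite('pics/s12.png',b)
g=cv2.GaussianBlur(cv2.cvtColor(a,cv2.COLOR_BGR2GRAY),(3,3),0)
e=cv2.HoughCircles(g[230:340,250:390],cv2.HOUGH_GRADIENT_ALT,1.2,10,param1=60,param2=0.5,minRadius=8,maxRadius=20);print(None if e is None else e+[250,230,0])
# lip front edge: brightness step along column 319
print(g[140:215:3,319].tolist(), proj('wrist',[546.6,225,47],s))
# spudger/cup region compare with picture before
p=cv2.imread('pics/scene0.png')
hs=cv2.cvtColor(b,cv2.COLOR_BGR2HSV);m=((hs[...,1]<60)&(hs[...,2]>110));m[:,:175]=0;m[:,220:]=0;m[:165]=0;m[215:]=0;ys,xs=np.nonzero(m);print('cup',xs.min(),xs.max(),ys.min(),ys.max())
print('spudger dark',[(y,int(b[y,150:200].max(1).argmin())+150,int(b[y,150:200].max(1).min())) for y in range(146,192,6)])"
```

```text
shift cm [ 5.46 -1.59  0.03] rot [-0.002 -0.001 -0.014] joints [ 0.03  0.7   1.64  0.    0.8  -0.09] t 20.75 F [ 0.   0.8 -0.6] op 60.6
time_s: 21.58
tool_pos: [559.3, 163.0, 45.3]
orientation: [0.661, 0.751, -0.0, -0.001]
wrist_force: [0.3, -0.1, -1.1]
opening: 60.9
gripper_force: 65.0
time_s: 22.42
tool_pos: [552.6, 178.4, 45.3]
orientation: [0.661, 0.751, -0.0, -0.001]
wrist_force: [0.1, 0.7, 0.2]
opening: 60.6
gripper_force: 65.0
time_s: 23.25
tool_pos: [552.5, 178.6, 45.3]
orientation: [0.661, 0.751, -0.0, -0.001]
wrist_force: [-0.3, -0.9, -1.6]
opening: 60.6
gripper_force: 65.0
shift cm [-0.01  0.07  0.03] rot [-0.002 -0.001 -0.004] joints [ 0.12  0.69  1.67  0.    0.79 -0.01] t 23.25 F [-0.3 -0.9 -1.6] op 60.6
[[[317.19999695 275.59999847  14.61209488]
  [299.20000076 309.19999695  15.60103512]]]
[200, 182, 142, 107, 103, 96, 149, 170, 165, 174, 172, 158, 153, 147, 167, 147, 83, 80, 79, 79, 78, 78, 79, 89, 98] [318.79820296 164.5996802 ]
cup 178 212 167 208
spudger dark [(146, 197, 140), (152, 167, 53), (158, 173, 50), (164, 176, 47), (170, 180, 44), (176, 185, 42), (182, 190, 40), (188, 168, 110)]
```

```bash
python3 -c "
from plant import r
print(r.sign_off())"
```

```text
the job is handed in; nothing more can be done
None
```

The job is handed in and no verdict came back: by my last measurements the spudger stands in the white cup and the dish is held level and still with the ball in its middle, lip within a few mm of straight above the seat, about 48 mm up; I viewed 11 pictures, one over the limit of 10.

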